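# Refit the dispenser's battery and bayonet cap

## Robot

A 6-joint arm with a two-finger parallel gripper is mounted at the origin on the work surface. World frame = base frame: x ahead of the robot, y to its left, z up, the work surface at z = 0. Lengths are in m, angles in degrees, forces in N, time in s.
With the tool pointing down it reaches from about 0.3 to 0.95 m from the base axis. Payload 3.1 kg.
Tool frame: the origin (TCP) lies on the centre line of the jaws, within the pads' length; the fingertips stand 25 mm ahead of it and the grasp point (between the pads) lies 6 mm ahead of it; z points along the fingers, y is the line along which they close (so a half turn about z gives the same grasp; the last joint's range is limited). The gripper opens to 85 mm and grips with 20 to 120 N. Pads are 22 mm wide; open, the fingers measure 114 mm over their backs; the gripper's body (76 mm by 85 mm) begins 54 mm behind the grasp point. The pads swing forward as they close: fully open they stand 13 mm farther back than shut.
Start: joints at [69.116, 17.653, 93.61, -0, 68.738, -3.994], TCP at [0.182, 0.598, 0.228] pointing down, gripper open.
Joint ranges: [-175.34, 175.34], [-45.06, 112.39], [2.9, 150.54], [-68.45, 248.45], [3.09, 151.38], [-168.51, 168.51]. Speed limits (degrees/s): [159.86, 159.86, 180, 180, 180, 180].

## Interface

Orientations are given as a 3x3 rotation matrix whose columns are the frame's x, y, z axes.
In Python, from plant import robot, imaging, ticket gives the robot as it stands.
- The arm moves only by the shell command python3 -m pendant 'ROWS'. ROWS is JSON, a list that holds one entry, the list of rows, each a list of 5 numbers: the shift along the tool's x, y, z each as a share of 0.15 m, from -1 to 1, then the turn about the tool's z as a share of 45 degrees, from -1 to 1, then the opening, from 0 (shut) to 1 (fully open). In form: [[[dx, dy, dz, yaw, claw], ...]]. A call has 1 to 12 rows; each row is the pose to reach, as a shift and turn from the pose commanded when the call began, along the tool's axes at that moment; what a row does not reach only later rows make up. A row lasts 1/10 s, in which the tool goes at most 50 mm and 8.59 degrees, less where a joint would pass 70% of its speed; a pose out of reach is approached as far as the arm can. A call with a number of a shift or a turn outside -1 to 1 is refused whole. A call with a gripper value outside its range is refused whole. The fingers move at their own pace and stop on an object; the grip force is fixed at half the most. Time passes only in rows, so rows that repeat a pose let the fingers close. It gives the time, the measured TCP pose, the force, the opening and the grip force at its end, in the units of the state.
- robot.observe(): the state, without advancing time (a new reading comes with each control period).
- imaging.capture(name): name is "scene" or "top" or "wrist"; returns a dict with "pixels" (384x512x3 uint8, red, green, blue), "depth" (384x512 float32, m along the optical axis (not along the pixel's ray), 0 where there is no reading), "fx", "fy", "cx", "cy" (pixels), "k1" (the pictures are not rectified: a ray, as slopes to the right and down, at radius r is drawn at 1 + k1 r^2 times it, then the intrinsics apply), "rvec" (rotation vector, rad) and "tvec" (3), from world to camera coordinates, as OpenCV has them; the wrist camera has in their place "mount" (4x4, takes a point from camera to tool coordinates, whose origin is the TCP and whose axes are the flange's). Camera axes: x right, y down, z forward; pixel columns grow to the right and rows downward; lengths in m; the calibration is good to about 2 mm. A picture is of the moment at which its call begins: read the wrist's pose just before it.
- ticket.job_done(): hands the job in; it is judged then, once.
The state is a dict: "time": time; "q": joint angles; "joint_vel": joint speeds; "joint_torque": joint torques, N m; "tcp_pos": TCP position; "tcp_rot": TCP orientation; "force": force on the tool from outside, world axes, zero at the start; "wrist_torque": the same for the moment, N m; "gripper_width": finger opening in m; "finger_force": force on a finger pad.
Only numpy, scipy, OpenCV 4.12 (cv2) and the standard library are available. Lean on these libraries where they do the work, as an engineer would, in place of code of your own. Each camera call takes 0.05 s, during which the arm holds its last target. There are 200 camera calls.

## Task

Get the dispenser ready for use again: lay the block battery flat in the bay on top of the white box, its two studs at the end with the contacts, and let go of it. Then set the knurled metal cap over the neck, turn it until its hidden keyways drop over the pins, and push it fully home against the spring. Finish while still holding the cap pushed down with the gripper, and leave the other things on the shelf where they are.

Things in the scene. Friction and masses are not known exactly. Their poses are not given: they have to be found in the camera images.
- dispenser: white plastic dispenser box fixed to the shelf, 110 (x) x 190 (y) x 75 mm high, push button on its front (-x) face, 40 mm up. Flat top with a battery bay on its -y half and a round neck on its +y half. Origin: centre of its underside; z up
- bay (a point): centre of the floor of the battery bay, a pocket 32 (x) x 54 (y) mm, 7 mm deep, open above; its floor is 68 mm above the shelf. The contact end is the -y end, where a black contact block (32 x 5 mm, 6 mm above the box top) with two brass leaves stands just outside the pocket. Axes as the dispenser's
- seat (a point): centre of the top of the neck's grey shoulder (52 mm across, 81 mm above the shelf), where the cap's rim rests when fully home. From it rises a metal post, 30 mm across, 23 mm high, its top 5 mm tapered to 23 mm. Axes as the dispenser's
- pins (a point): on the post's axis, 9 mm above the shoulder, at the height of three round pins, 6 mm thick (tops 12 mm above the shoulder), 120 degrees apart, reaching 20 mm from the axis. Which way they point differs from start to start and is in no reading: this point's axes are the dispenser's
- spring (a point): on the post's axis, top of the sprung plunger at rest, 35 mm above the shoulder (12 mm above the post; 14 mm across). It pushes back with about 1 N when first met and about 6 N with the cap home. The point does not move with it
- cap: loose aluminium cap (collar closed above), 42 mm high, 55 to 115 g, lying mouth down: a smooth skirt 51 mm across and 25 mm high, above it a solid knurled head 54 mm across and 17 mm high to turn it by. Origin: centre of the skirt's lower rim; z up. Bore 34.4 mm across, 25 mm deep; hidden in it three keyways 12 mm wide, as deep as the bore, on its x axis and 120 and 240 degrees from it
- cap_top (a point): centre of the cap's closed top, 42 mm above its rim. With the keyways off the pins the cap stops with its rim 12 mm above the shoulder; over them it goes down, meeting the plunger 10 mm above it. At most a third of a turn, either way, brings the keyways over the pins, with about 9 degrees of play each side. Let go, it springs up again
- battery: nine-volt block battery lying flat, 26 (x) x 48.5 (y, with studs) x 17 mm high, about 45 g, dark case with a copper-coloured end and two round metal studs on its -y end. Origin: centre of its underside; z up. In the bay it stands 10 mm above the box top. Rightly laid, its axes match the dispenser's
- studs (a point): middle of the battery's stud end, 24 mm from its centre along its -y and 8.5 mm above its underside
- bowl: stainless steel bowl, 130 mm across, 50 mm high; a bystander. Origin: centre of its underside
- splint: grey plastic splint, a flat channel 180 x 45 x 12 mm long along its y; a bystander. Origin: centre of its underside
- pill_case: clear plastic pill case with four white lids, 55 x 95 x 21 mm; a bystander. Origin: centre of its underside
- torch: small aluminium torch lying flat along its y, 115 mm long, head 32 mm thick; a bystander. Origin: under its middle
- bottle: white plastic bottle, 52 mm across, 130 mm tall; a bystander. Origin: centre of its underside
- tape: roll of tape lying flat, 70 mm across, 24 mm high, open middle; a bystander. Origin: centre of its underside
- bandage: grey rolled bandage standing on end, 48 mm across, 70 mm tall; a bystander. Origin: centre of its underside
- plaster_box: cardboard box of plasters, 50 x 90 x 30 mm; a bystander. Origin: centre of its underside
There are look-alikes about, which are no part of the job. Of the things that look like the battery, the smallest one is meant.

How it is judged (in metres and radians):
On the way, in this order (a step that is already met when the one before it is completed fails the run):
1. the battery lies flat in the bay, studs at the contact end, let go (horizontal distance between battery and bay below 0.008 m and z of battery in the frame of bay below 0.0025 m and angle between battery's own z axis and vertical below 0.09 rad and y of studs in the frame of bay below -0.017 m and contact force between the fingers and battery below 0.1 N and linear speed of battery below 0.02 m/s), for 0.2 s.
2. the cap is fully home on the neck, held by the gripper (horizontal distance between cap and seat below 0.003 m and z of cap in the frame of seat below 0.0025 m and angle between cap's own z axis and vertical below 0.07 rad and contact force between the fingers and cap above 1 N), for 0.2 s.
At the end, for the whole second after the job is handed in: The battery lies flat (within 5 degrees, its underside within 2.5 mm of the bay floor, centre within 8 mm of the bay's) with its studs at the contact end, let go and still; the cap is level (4 degrees), centred (3 mm) and its rim within 2.5 mm of the shoulder, and the fingers still press on it (all of step 1 and all of step 2); the arm keeps its last pose, push and grip.
It fails at once if a bystander is shifted by more than 40 mm (distance of any of bowl, splint, pill_case, torch, bottle, tape, bandage, plaster_box from where it was at the start of the episode above 0.04 m).
It also fails if it takes over 67 s, if anything falls off the work surface, if the arm or the gripper's body presses on something with over 40 N, if the wrist force passes 120 N, or if a joint passes its speed limit or range.

## Working session

There is one attempt and no reset: what is moved stays moved. The work goes in short steps, Python scripts to look and compute and a shell command to move; the robot and the scene stay as the last step left them, time stands still between calls to the robot, and variables do not carry over. Pictures are saved under pics/ and viewed, at most 10 in all, crops included, and the job is handed in when it is done.

```bash
ls; mkdir -p pics
cat > h.py <<'E'
import numpy as np, cv2
from plant import robot, imaging, ticket
def cap(name):
    s=robot.observe(); c=imaging.capture(name)
    if name=="wrist":
        T=np.eye(4);T[:3,:3]=np.array(s["tcp_rot"]);T[:3,3]=s["tcp_pos"]
        M=T@np.array(c["mount"])
    else:
        R=cv2.Rodrigues(np.array(c["rvec"],float))[0];M=np.eye(4);M[:3,:3]=R.T;M[:3,3]=-R.T@np.array(c["tvec"]).ravel()
    c["M"]=M
    return c
def rays(c,uv):
    K=np.array([[c["fx"],0,c["cx"]],[0,c["fy"],c["cy"]],[0,0,1.]])
    p=cv2.undistortPoints(np.array(uv,float).reshape(-1,1,2),K,np.array([c["k1"],0,0,0.])).reshape(-1,2)
    d=np.c_[p,np.ones(len(p))]
    return d
def plane(c,uv,z):
    d=rays(c,uv)@c["M"][:3,:3].T;o=c["M"][:3,3]
    return o+d*((z-o[2])/d[:,2])[:,None]
def cloud(c):
    h,w=c["depth"].shape
    v,u=np.mgrid[:h,:w]
    d=rays(c,np.c_[u.ravel(),v.ravel()])*c["depth"].reshape(-1,1)
    P=d@c["M"][:3,:3].T+c["M"][:3,3]
    P[c["depth"].ravel()==0]=np.nan
    return P.reshape(h,w,3)
def save(img,f): cv2.imwrite("pics/"+f,cv2.cvtColor(img,cv2.COLOR_RGB2BGR))
E
python3 - <<'E'
from h import *
import pickle
s=robot.observe();print(s)
for n in("top","scene"):
    c=cap(n);save(c["pixels"],n+".png");pickle.dump(c,open(n+".pkl","wb"));print(n,c["M"].round(3),c["fx"],c["k1"])
E
```

```text
pics
{'time': 0.0, 'q': array([ 6.91146505e+01,  1.77054629e+01,  9.36902069e+01,  1.05190764e-03,
        6.87372967e+01, -3.99339872e+00]), 'joint_vel': array([-0.08376086,  0.10068402,  0.05635588, -0.02620603,  0.03220868,
       -0.03955151]), 'joint_torque': array([ 4.06319796e-04, -4.15242362e+01, -2.76669198e+01, -6.46474064e-05,
        1.03075537e-02,  5.68609863e-06]), 'tcp_pos': array([0.18132572, 0.59724503, 0.22653097]), 'tcp_rot': array([[-9.56852398e-01,  2.90573187e-01, -8.43313280e-04],
       [ 2.90574355e-01,  9.56849972e-01, -2.16212165e-03],
       [ 1.78669712e-04, -2.31387649e-03, -9.99997307e-01]]), 'force': array([-0.23851509, -1.04681149, -0.62082267]), 'wrist_torque': array([-0.00844863, -0.02176757,  0.02445244]), 'finger_force': 0.0, 'gripper_width': 0.08572413164411816}
top [[-0.011 -0.989  0.149  0.337]
 [-1.     0.014  0.016  0.022]
 [-0.017 -0.148 -0.989  1.334]
 [ 0.     0.     0.     1.   ]] 434.92783886448797 -0.17149149908558797
scene [[-0.228  0.759 -0.61   1.273]
 [ 0.974  0.168 -0.154  0.247]
 [-0.014 -0.629 -0.777  1.053]
 [ 0.     0.     0.     1.   ]] 453.02296677120614 -0.06637947668726617
```

View pics/top.png

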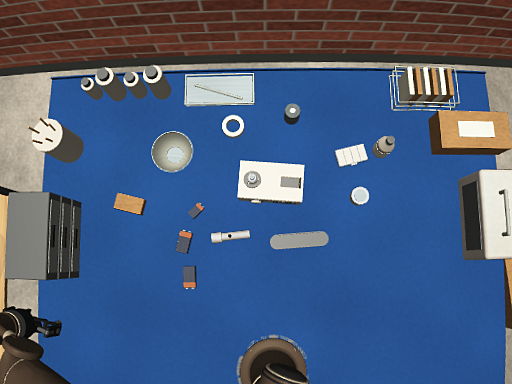

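View pics/scene.png

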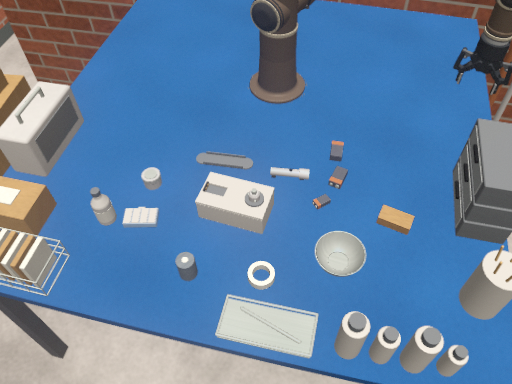

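The top view shows the dispenser at (271,181), with the neck at (252,179) and the bay at (291,182). There are three battery look-alikes at (196,210), (184,241) and (190,277); (196,210) looks smallest. The round object at (360,196) is probably the cap. I'll measure these and confirm in one crop.

Run:
```python
from h import *
import pickle
c=pickle.load(open("top.pkl","rb"));P=cloud(c);im=c["pixels"].astype(int)
blue=(im[...,2]>im[...,0]+50)&(im[...,2]>90)
m=(~blue&(P[...,2]>0.006)&(P[...,2]<0.2)).astype(np.uint8)
n,l,st,ce=cv2.connectedComponentsWithStats(m)
for i in range(1,n):
    x,y=ce[i]
    if st[i,4]<40 or not(100<x<420 and 60<y<310):continue
    Q=P[l==i];zt=np.percentile(Q[:,2],90)
    T=Q[Q[:,2]>zt-0.008][:,:2]
    (cx,cy),(w,h),a=cv2.minAreaRect((T*1000).astype(np.float32))
    print(ce[i].round(),st[i,4],"zmax",zt.round(3),"c",round(cx),round(cy),"wh",round(w),round(h),round(a))
s=pickle.load(open("scene.pkl","rb"))["pixels"]
z=lambda a,k:cv2.resize(a,None,fx=k,fy=k,interpolation=cv2.INTER_CUBIC)
A=z(c["pixels"][195:300,160:220],4);B=z(c["pixels"][155:225,225:325],4);C=z(s[140:240,120:230],2.8);D=z(c["pixels"][170:220,335:390],4)
W=np.zeros((600,800,3),np.uint8)
for q,(r,k) in((A,(0,0)),(B,(0,245)),(C,(285,245)),(D,(285,565))):
    q=q[:600-r,:800-k];W[r:r+q.shape[0],k:k+q.shape[1]]=q
save(W,"crop.png")
```

```text
[157.  82.] 609 zmax 0.159 c 883 350 wh 34 35 77
[110.  83.] 642 zmax 0.159 c 883 498 wh 34 37 89
[135.  84.] 396 zmax 0.129 c 884 424 wh 30 28 46
[218.  91.] 624 zmax 0.025 c 880 159 wh 226 108 89
[292. 113.] 266 zmax 0.072 c 783 -70 wh 46 47 60
[232. 126.] 270 zmax 0.026 c 752 116 wh 69 69 55
[171. 150.] 1053 zmax 0.048 c 666 302 wh 127 126 16
[383. 146.] 363 zmax 0.129 c 671 -349 wh 23 21 76
[351. 155.] 530 zmax 0.023 c 652 -253 wh 58 97 14
[270. 182.] 2581 zmax 0.08 c 566 0 wh 190 111 85
[359. 196.] 286 zmax 0.046 c 523 -269 wh 53 52 87
[129. 203.] 486 zmax 0.033 c 510 438 wh 91 51 77
[196. 210.] 133 zmax 0.02 c 488 230 wh 25 47 43
[184. 241.] 267 zmax 0.027 c 392 266 wh 37 67 78
[229. 236.] 330 zmax 0.032 c 409 124 wh 29 117 8
[295. 247.] 48 zmax 0.015 c 375 -75 wh 8 102 3
[189. 277.] 287 zmax 0.027 c 285 248 wh 38 66 90
```

View pics/crop.png

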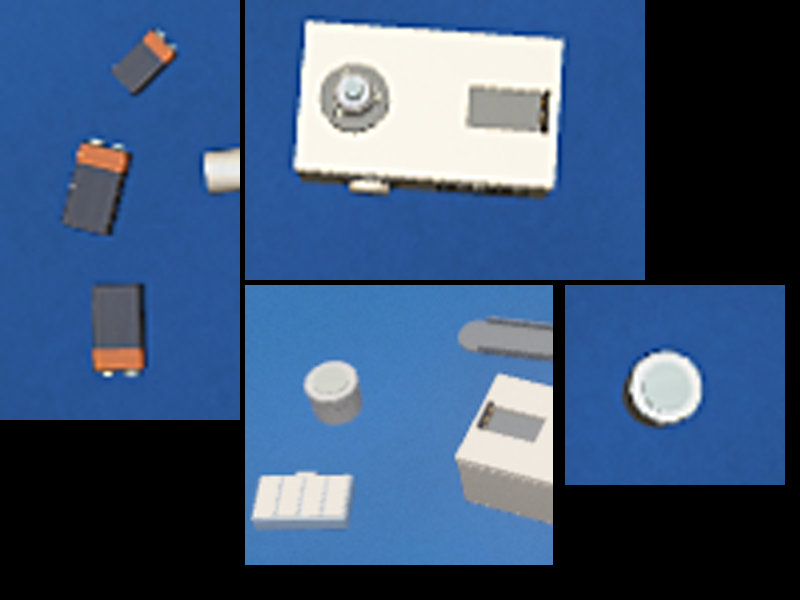

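The crop shows three batteries. The one at (196,210) measures 25x47 mm against 37x67 mm for the other two, so it is the smallest and matches the spec. Its studs point to the upper right of the picture (+x, -y). The cap at (360,196), 53 mm across and about 44 mm high, fits. The bay's brass contacts are on the image right (-y), as described.

I'll move above the battery first.

```bash
python3 -m pendant '[[[-0.89,-0.58,0,0,1],[-0.89,-0.58,0,0,1],[-0.89,-0.58,0,0,1],[-0.89,-0.58,0,0,1]]]'; python3 -m pendant '[[[-0.89,-0.58,0,0,1],[-0.89,-0.58,0,0,1],[-0.89,-0.58,0,0,1],[-0.89,-0.58,0,0,1]]]';python3 -m pendant '[[[-0.89,-0.58,0.1,0.62,1],[-0.89,-0.58,0.1,0.62,1],[-0.89,-0.58,0.1,0.62,1],[-0.89,-0.58,0.1,0.62,1],[-0.89,-0.58,0.1,0.62,1],[-0.89,-0.58,0.1,0.62,1]]]'
cat > bat.py <<'E'
from h import *
c=cap("wrist");P=cloud(c);s=robot.observe()
print("tcp",s["tcp_pos"],"toolx",s["tcp_rot"][:,0],"q",s["q"].round(1))
save(c["pixels"],"w1.png")
m=((P[...,2]>0.010)&(P[...,2]<0.035)).astype(np.uint8)
n,l,st,ce=cv2.connectedComponentsWithStats(m)
for i in range(1,n):
    if st[i,4]<300:continue
    Q=P[l==i];zt=np.percentile(Q[:,2],80);T=Q[abs(Q[:,2]-zt)<0.004][:,:2]
    cx,wh,a=cv2.minAreaRect((T*1000).astype(np.float32))
    print("px",ce[i].round(),st[i,4],"top",zt.round(4),cx,wh,a)
E
python3 bat.py
```

```text
time: 0.5
tcp_pos: [0.2863, 0.472, 0.227]
tcp_rot: [[-0.956, 0.294, 0.0], [0.294, 0.956, -0.003], [-0.001, -0.003, -1.0]]
force: [-1.3, 1.3, 0.1]
gripper_width: 0.0853
finger_force: 0.0
time: 0.9
tcp_pos: [0.3889, 0.3509, 0.2275]
tcp_rot: [[-0.956, 0.295, 0.001], [0.295, 0.956, -0.001], [-0.001, -0.001, -1.0]]
force: [-0.4, -0.5, -0.5]
gripper_width: 0.0851
finger_force: 0.0
time: 1.5
tcp_pos: [0.4881, 0.2331, 0.2125]
tcp_rot: [[-0.711, 0.703, -0.001], [0.703, 0.711, 0.001], [0.002, -0.0, -1.0]]
force: [0.7, 0.3, 0.1]
gripper_width: 0.0854
finger_force: 0.0
tcp [0.48792244 0.23345924 0.21260726] toolx [-0.71141085  0.70277522  0.0012623 ] q [ 2.090e+01  9.300e+00  1.058e+02  1.000e-01  6.490e+01 -2.450e+01]
px [127.  21.] 2306 top 0.0259 (288.3524169921875, 247.99644470214844) (65.4046859741211, 36.72142028808594) 2.0148775577545166
px [418.  42.] 5334 top 0.0317 (511.3455810546875, 437.7170715332031) (90.98796844482422, 50.850799560546875) 76.02608489990234
px [213.  81.] 2498 top 0.0259 (392.8618469238281, 265.5644226074219) (37.5398063659668, 65.49555206298828) 75.96517181396484
px [143. 181.] 2307 top 0.031 (412.8656005859375, 123.9150161743164) (26.748287200927734, 115.12206268310547) 9.528217315673828
px [255. 168.] 941 top 0.0192 (489.8817138671875, 230.05789184570312) (26.06560707092285, 45.85686111450195) 44.119384765625
px [415. 237.] 4009 top 0.0274 (675.30908203125, 306.80511474609375) (96.79950714111328, 99.49776458740234) 4.847347259521484
px [215. 285.] 963 top 0.0301 (564.510009765625, 91.18949890136719) (119.03096008300781, 38.93092346191406) 16.575403213500977
px [506. 313.] 334 top 0.0268 (869.5332641601562, 326.8365173339844) (7.12856912612915, 37.120521545410156) 54.89638900756836
px [329. 343.] 571 top 0.0258 (735.1056518554688, 131.1209259033203) (48.56304168701172, 19.277103424072266) 47.85226821899414
```

View pics/w1.png

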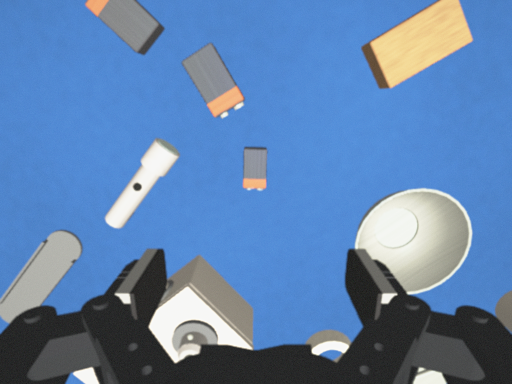

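The wrist view agrees: the battery is at (255,168), its studs facing the dispenser side. It reads 26x46 mm at 44°. I'll descend and grip its upper part, leaving the lower 10 mm free so the fingers clear the box top when placing.

```bash
python3 -m pendant '[[[-0.023,-0.009,0.3,0.03,1],[-0.023,-0.009,0.6,0.03,1],[-0.023,-0.009,0.9,0.03,1],[-0.023,-0.009,0.9,0.03,1],[-0.023,-0.009,0.9,0.03,1]]]'; python3 -m pendant '[[[0,0,0.15,0,1],[0,0,0.28,0,1],[0,0,0.28,0,1],[0,0,0.28,0,1],[0,0,0.28,0,1]]]'
```

```text
time: 2.05
tcp_pos: [0.4893, 0.2297, 0.0777]
tcp_rot: [[-0.695, 0.719, -0.002], [0.719, 0.695, -0.0], [0.001, -0.002, -1.0]]
force: [0.4, 0.0, 0.9]
gripper_width: 0.0856
finger_force: 0.0
time: 2.55
tcp_pos: [0.4927, 0.2296, 0.0385]
tcp_rot: [[-0.693, 0.721, 0.005], [0.721, 0.693, 0.002], [-0.002, 0.005, -1.0]]
force: [0.4, -0.9, 1.0]
gripper_width: 0.0852
finger_force: 0.0
```

```bash
python3 -m pendant '[[[0,0,0.01,0,1],[0,0,0.01,0,1]]]'; python3 -m pendant '[[[0,0,0.0,0,0],[0,0,0,0,0],[0,0,0,0,0],[0,0,0,0,0],[0,0,0,0,0],[0,0,0,0,0],[0,0,0,0,0],[0,0,0,0,0]]]'; python3 -m pendant '[[[0,0,-0.2,0,0],[0,0,-0.5,0,0],[0,0,-0.9,0,0],[0,0,-0.9,0,0],[0,0,-0.9,0,0]]]'
cat > bat2.py <<'E'
from h import *
c=cap("wrist");P=cloud(c);s=robot.observe()
print("tcp",s["tcp_pos"],"q",s["q"].round(1))
save(c["pixels"],"w2.png")
E
python3 bat2.py
```

```text
time: 2.75
tcp_pos: [0.4912, 0.2288, 0.0353]
tcp_rot: [[-0.693, 0.721, 0.002], [0.721, 0.693, 0.001], [-0.001, 0.002, -1.0]]
force: [0.2, 0.3, -0.9]
gripper_width: 0.0854
finger_force: 0.0
time: 3.55
tcp_pos: [0.4905, 0.2285, 0.0342]
tcp_rot: [[-0.693, 0.721, -0.0], [0.721, 0.693, -0.0], [0.0, -0.0, -1.0]]
force: [-0.1, -0.4, 0.0]
gripper_width: -0.0002
finger_force: 0.0
time: 4.05
tcp_pos: [0.4926, 0.2293, 0.1723]
tcp_rot: [[-0.693, 0.721, 0.006], [0.721, 0.693, 0.002], [-0.003, 0.006, -1.0]]
force: [0.0, 0.7, -0.1]
gripper_width: 0.0001
finger_force: 0.0
tcp [0.49078034 0.22866632 0.16982029] q [ 20.4  12.2 107.8  -0.   59.9 -23.5]
```

View pics/w2.png

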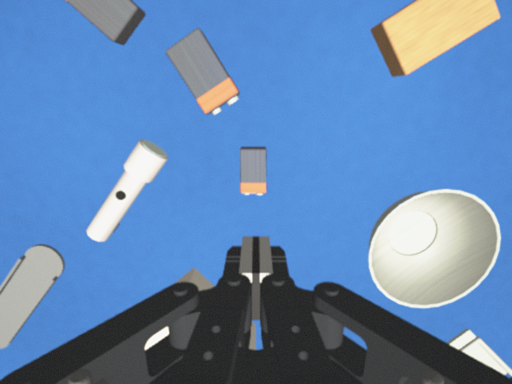

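The jaws closed empty and the battery still lies at (253,171). I'll check the fingertip and battery positions in the same depth picture.

Run:
```python
from h import *
c=cap("wrist");P=cloud(c);s=robot.observe()
print(np.array(c["mount"]).round(4),s["tcp_pos"],s["tcp_rot"].round(3),s["gripper_width"])
R=s["tcp_rot"]
for uv in((255,240),(245,240),(265,240),(255,245),(245,250),(265,250),(250,260),(253,160),(253,171),(253,187),(243,171),(263,171)):
    p=P[uv[1],uv[0]];print(uv,p.round(4),"tool",(R.T@(p-s["tcp_pos"])).round(4))
```

```text
[[-2.000e-04 -9.538e-01 -3.005e-01  7.550e-02]
 [ 1.000e+00  1.000e-04 -9.000e-04  6.000e-04]
 [ 9.000e-04 -3.005e-01  9.538e-01 -1.474e-01]
 [ 0.000e+00  0.000e+00  0.000e+00  1.000e+00]] [0.48950131 0.22814532 0.16813393] [[-0.693  0.721 -0.002]
 [ 0.721  0.693 -0.001]
 [ 0.001 -0.002 -1.   ]] 6.797268814269149e-05
(255, 240) [0.4844 0.2356 0.1824] tool [ 0.0089  0.0015 -0.0142]
(245, 240) [0.4811 0.2321 0.182 ] tool [ 0.0087 -0.0033 -0.0138]
(265, 240) [0.4875 0.2393 0.1835] tool [ 0.0095  0.0063 -0.0154]
(255, 245) [0.4842 0.2359 0.1883] tool [ 0.0093  0.0015 -0.0201]
(245, 250) [0.481  0.2328 0.1931] tool [ 0.0093 -0.003  -0.025 ]
(265, 250) [0.4873 0.2391 0.1935] tool [ 0.0095  0.006  -0.0254]
(250, 260) [0.483  0.2341 0.2011] tool [ 0.0088 -0.0006 -0.033 ]
(253, 160) [0.4788 0.2384 0.0184] tool [ 0.0146 -0.0003  0.1497]
(253, 171) [0.4864 0.2305 0.0191] tool [ 0.0037 -0.0003  0.1491]
(253, 187) [0.4978 0.2186 0.0192] tool [-0.0127 -0.0004  0.1489]
(243, 171) [0.4793 0.2236 0.0186] tool [ 0.0036 -0.0102  0.1496]
(263, 171) [0.4935 0.2373 0.0189] tool [0.0037 0.0096 0.1492]
```

Run:
```python
from h import *
c=cap("wrist");P=cloud(c);s=robot.observe();R=s["tcp_rot"]
L=(P-s["tcp_pos"])@R
for v in range(230,256,2): print(v,c["depth"][v,248:264:5].round(3),L[v,253].round(4),L[v,258].round(4))
c=cap("top");P=cloud(c)
m=(abs(P[...,0]-s["tcp_pos"][0])<0.03)&(abs(P[...,1]-s["tcp_pos"][1])<0.03)
print(s["tcp_pos"],np.percentile(P[m][:,2],[2,10,50,90]))
c=cap("scene");P=cloud(c)
m=(abs(P[...,0]-s["tcp_pos"][0])<0.04)&(abs(P[...,1]-s["tcp_pos"][1])<0.04)&(P[...,2]>0.06)
print(m.sum(),np.sort(P[m][:,2])[:30:3]); 
i=np.argmin(np.where(m,P[...,2],9));print(P.reshape(-1,3)[i],divmod(i,512))
```

```text
230 [0.341 0.341 0.343 0.342] [-0.0664 -0.0015  0.165 ] [-0.067   0.0041  0.1662]
232 [0.344 0.342 0.342 0.341] [-0.0689 -0.0015  0.1652] [-0.0686  0.004   0.1645]
234 [0.344 0.344 0.343 0.344] [-0.0716 -0.0015  0.1658] [-0.0712  0.0041  0.1649]
236 [0.344 0.343 0.343 0.343] [-0.0735 -0.0015  0.1645] [-0.0736  0.0041  0.1648]
238 [0.15  0.15  0.15  0.149] [ 0.0093 -0.0001 -0.0118] [ 0.0092  0.0023 -0.0115]
240 [0.147 0.149 0.148 0.149] [ 0.009  -0.0001 -0.0132] [ 0.0095  0.0023 -0.0144]
242 [0.146 0.145 0.146 0.146] [ 0.0096 -0.0001 -0.0166] [ 0.0091  0.0023 -0.0157]
244 [0.143 0.143 0.144 0.143] [ 0.0099 -0.     -0.0192] [ 0.0095  0.0023 -0.0185]
246 [0.142 0.142 0.141 0.141] [ 0.0095 -0.     -0.0205] [ 0.0098  0.0023 -0.0212]
248 [0.139 0.14  0.14  0.141] [ 0.0096 -0.     -0.0227] [ 0.0094  0.0022 -0.0223]
250 [0.137 0.138 0.139 0.139] [ 0.0095 -0.     -0.0243] [ 0.0093  0.0022 -0.0239]
252 [0.138 0.136 0.137 0.137] [ 0.0097  0.     -0.0266] [ 0.0094  0.0022 -0.026 ]
254 [0.135 0.134 0.134 0.134] [ 0.0097  0.     -0.0284] [ 0.0098  0.0022 -0.0286]
[0.4888266  0.22791731 0.16717559] [-0.00222417  0.01104445  0.52032859  0.52592919]
3511 [0.17230572 0.17396802 0.17656776 0.17797934 0.17884522 0.1800397
 0.18189909 0.18227423 0.18302084 0.18322879]
[0.49976567 0.22847979 0.17230572] (np.int64(166), np.int64(325))
```

The depth data and the scene camera agree: the fingertips end about 10 mm behind the reported TCP, not 25 mm ahead of it. That explains the empty grip, which closed above the battery. I'll use that measured offset, reopen, and go about 35 mm lower than before.

```bash
python3 -m pendant '[[[0.02,0,0,0,1],[0.02,0,0,0,1],[0.02,0,0.3,0,1],[0.02,0,0.6,0,1],[0.02,0,0.9,0,1],[0.02,0,0.95,0,1],[0.02,0,0.95,0,1],[0.02,0,0.95,0,1],[0.02,0,0.95,0,1]]]'; python3 -m pendant '[[[0,0,0.08,0,1],[0,0,0.15,0,1],[0,0,0.15,0,1],[0,0,0.15,0,1],[0,0,0.15,0,1]]]'; python3 -c "
from h import *
for i in range(3):
  c=cap('wrist');s=robot.observe();print(s['tcp_pos'],s['force'])
save(c['pixels'],'w3.png')"
```

```text
time: 5.2
tcp_pos: [0.491, 0.2317, 0.0295]
tcp_rot: [[-0.693, 0.721, 0.005], [0.721, 0.693, 0.002], [-0.002, 0.005, -1.0]]
force: [1.0, 0.8, -0.2]
gripper_width: 0.0854
finger_force: 0.0
time: 5.7
tcp_pos: [0.4885, 0.2307, 0.0042]
tcp_rot: [[-0.693, 0.721, -0.0], [0.721, 0.693, -0.0], [0.0, -0.0, -1.0]]
force: [-0.4, -0.2, 0.3]
gripper_width: 0.0855
finger_force: 0.0
[0.48861777 0.23073257 0.00437685] [-0.00295269  0.2789391   0.23697396]
[0.48866395 0.23080499 0.00445246] [ 0.20216996 -0.02402264 -0.35833307]
[0.48870872 0.23079209 0.00450464] [ 0.55711057  0.2410936  -0.4303054 ]
```

View pics/w3.png

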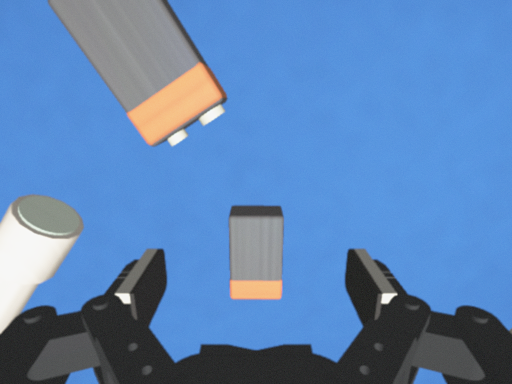

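The battery sits centred between the open jaws at (256,252), but the tips are still too high. I'll go 7 mm lower and close.

```bash
python3 -m pendant '[[[0,0,0.05,0,1],[0,0,0.05,0,1],[0,0,0.05,0,0],[0,0,0.05,0,0],[0,0,0.05,0,0],[0,0,0.05,0,0],[0,0,0.05,0,0],[0,0,0.05,0,0],[0,0,0.05,0,0],[0,0,0.05,0,0]]]'
```

```text
time: 6.85
tcp_pos: [0.4889, 0.2309, -0.0028]
tcp_rot: [[-0.693, 0.721, 0.001], [0.721, 0.693, 0.0], [-0.0, 0.001, -1.0]]
force: [0.0, -0.3, 3.0]
gripper_width: 0.0244
finger_force: 59.8
```

```bash
python3 -m pendant '[[[0,0,-0.3,0,0],[0,0,-0.6,0,0],[0,0,-0.9,0,0],[0,0,-0.9,0,0],[0,0,-0.9,0,0]]]'
python3 - <<'E'
from h import *
import pickle
c=pickle.load(open("top.pkl","rb"));im=c["pixels"].astype(np.uint8)
hsv=cv2.cvtColor(im,cv2.COLOR_RGB2HSV)
roi=np.zeros(im.shape[:2],np.uint8);roi[155:205,230:312]=1
w=((hsv[...,1]<70)&(hsv[...,2]>215)&(roi>0)).astype(np.uint8)
w=cv2.morphologyEx(w,cv2.MORPH_CLOSE,np.ones((3,3)))
k=max(cv2.findContours(w,cv2.RETR_EXTERNAL,cv2.CHAIN_APPROX_NONE)[0],key=cv2.contourArea)
q=plane(c,k[:,0,:].astype(float),0.075)[:,:2]*1000
print("box",cv2.minAreaRect(q.astype(np.float32)))
g=((hsv[...,2]>90)&(hsv[...,2]<175)&(hsv[...,1]<60)).astype(np.uint8)
def rect(sl,z):
    m=np.zeros_like(g);m[sl]=g[sl]
    k=max(cv2.findContours(m,cv2.RETR_EXTERNAL,cv2.CHAIN_APPROX_NONE)[0],key=cv2.contourArea)
    q=plane(c,k[:,0,:].astype(float),z)[:,:2]*1000
    print(cv2.contourArea(k),cv2.minAreaRect(q.astype(np.float32)),cv2.minEnclosingCircle(q.astype(np.float32)))
rect(np.s_[170:195,275:308],0.068);rect(np.s_[165:195,240:266],0.081)
E
```

```text
time: 7.35
tcp_pos: [0.4889, 0.2309, 0.1327]
tcp_rot: [[-0.693, 0.721, 0.002], [0.721, 0.693, 0.001], [-0.001, 0.002, -1.0]]
force: [-0.7, -0.3, -0.6]
gripper_width: 0.0249
finger_force: 59.5
box ((560.603515625, 0.24800872802734375), (189.8173370361328, 119.73919677734375), 84.75428009033203)
149.5 ((562.0982055664062, -56.561309814453125), (53.34770202636719, 29.641559600830078), 83.95294189453125) ((562.9118041992188, -57.085357666015625), 29.344831466674805)
117.0 ((568.2992553710938, 54.32115936279297), (46.944679260253906, 44.69279861450195), 89.29048156738281) ((569.5182495117188, 54.388038635253906), 25.13446044921875)
```

The battery is held. The dispenser is yawed about -5.3°, with the bay at (0.561,-0.056) and the neck at (0.569,0.054). I'll carry the battery over the bay, clear of the post.

```bash
python3 -m pendant '[[[0,0,-0.25,0,0],[-0.43,-0.25,-0.25,0,0],[-0.86,-0.49,-0.25,0,0],[-0.86,-0.49,-0.25,0,0],[-0.86,-0.49,-0.25,0,0],[-0.86,-0.49,-0.25,0,0]]]'; python3 -m pendant '[[[-0.3,-0.16,0,0.3,0],[-0.6,-0.33,0,0.6,0],[-0.86,-0.49,0,1,0],[-0.86,-0.49,0,1,0],[-0.86,-0.49,0,1,0],[-0.86,-0.49,0,1,0],[-0.86,-0.49,0,1,0],[-0.86,-0.49,0,1,0]]]'; python3 -m pendant '[[[0,0,0,0.09,0],[0,0,0,0.09,0],[0,0,0,0.09,0]]]'
cat > w4.py <<'E'
import sys
from h import *
import pickle
c=cap("wrist");s=robot.observe();P=cloud(c);L=(P-s["tcp_pos"])@s["tcp_rot"]
c["L"]=L;c["P"]=P;c["s"]=s;pickle.dump(c,open(sys.argv[1]+".pkl","wb"))
print(s["tcp_pos"],s["tcp_rot"].round(3),s["q"].round(1));save(c["pixels"],sys.argv[1]+".png")
E
python3 w4.py w4
```

```text
time: 7.95
tcp_pos: [0.523, 0.0856, 0.1667]
tcp_rot: [[-0.691, 0.723, -0.005], [0.723, 0.691, 0.0], [0.004, -0.004, -1.0]]
force: [-0.3, 0.5, -0.4]
gripper_width: 0.0244
finger_force: 59.4
time: 8.75
tcp_pos: [0.5604, -0.0556, 0.168]
tcp_rot: [[0.017, 1.0, -0.002], [1.0, -0.017, 0.001], [0.001, -0.002, -1.0]]
force: [0.7, 0.2, -0.7]
gripper_width: 0.0245
finger_force: 59.4
time: 9.05
tcp_pos: [0.561, -0.0565, 0.169]
tcp_rot: [[0.088, 0.996, -0.001], [0.996, -0.088, 0.0], [0.0, -0.001, -1.0]]
force: [0.4, 1.0, -1.2]
gripper_width: 0.0244
finger_force: 59.4
[ 0.56105242 -0.05669279  0.16905951] [[ 0.088  0.996 -0.   ]
 [ 0.996 -0.088  0.   ]
 [ 0.    -0.    -1.   ]] [-10.2  14.7 104.8   0.   60.6  -5.1]
```

View pics/w4.png

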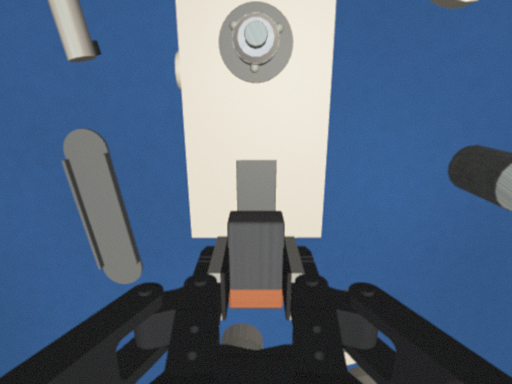

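The view shows the battery held in the jaws at (256,255) with its copper/stud end down-image (-y). The bay's far end is at (256,160), the neck at (256,40), and the pins are at about (234,27), (280,27) and (254,68). Next I'll measure the bay, neck, pins and held battery.

Run:
```python
from h import *
import pickle
c=pickle.load(open("w4.pkl","rb"));im=c["pixels"];L=c["L"];P=c["P"];s=c["s"]
hsv=cv2.cvtColor(im,cv2.COLOR_RGB2HSV)
w=((hsv[...,1]<60)&(hsv[...,2]>200)&(np.mgrid[:384,:512][1]>184)&(np.mgrid[:384,:512][1]<340)&(np.mgrid[:384,:512][0]<240)).astype(np.uint8)
# box edges per row
vs=np.arange(100,230,5)
lft=[(np.where(w[v])[0].min(),v) for v in vs];rgt=[(np.where(w[v])[0].max()+1,v) for v in vs]
a=plane(c,lft,0.075)[:,:2];b=plane(c,rgt,0.075)[:,:2]
mid=(a+b)/2;wd=np.linalg.norm(a-b,axis=1).mean();vx,vy,x0,y0=cv2.fitLine(mid.astype(np.float32),cv2.DIST_L2,0,.01,.01).ravel()
print("box width",wd,"axis",np.degrees(np.arctan2(vy,vx)),"mid x at y0",x0,y0)
cols=np.arange(195,225,4);end=plane(c,[(u,np.where(w[:,u])[0].max()+1) for u in cols],0.075).mean(0);cols=np.arange(295,320,4);e2=plane(c,[(u,np.where(w[:,u])[0].max()+1) for u in cols],0.075).mean(0);print("end",end,e2)
gray=im[...,0].astype(int)
# bay region
m=((gray<190)&(P[...,2]>0.055)&(P[...,2]<0.085)).astype(np.uint8)
m[:, :225]=0;m[:,288:]=0;bm=m.copy();bm[:140]=0;bm[207:]=0
vs=np.arange(168,205,4);bl=plane(c,[(np.where(bm[v])[0].min(),v) for v in vs],0.075);br=plane(c,[(np.where(bm[v])[0].max()+1,v) for v in vs],0.075)
print("bay width",np.linalg.norm(bl-br,axis=1).mean(),"mid",((bl+br)/2).mean(0))
us=np.arange(242,272,4);print("bay +y end (z.075)",plane(c,[(u,np.where(bm[:,u])[0].min()) for u in us],0.075).mean(0))
print("floor z",np.nanmedian(P[170:200,245:270,2]),"box z",np.nanmedian(P[100:140,220:290,2]))
# shoulder
sm=((gray>80)&(gray<170)&(hsv[...,1]<60)).astype(np.uint8);sm[95:]=0;sm[:,:215]=0;sm[:,296:]=0
k=max(cv2.findContours(sm,cv2.RETR_EXTERNAL,cv2.CHAIN_APPROX_NONE)[0],key=cv2.contourArea)
q=plane(c,k[:,0,:].astype(float),0.081)[:,:2]*1000
print("shoulder",cv2.fitEllipse(q.astype(np.float32)))
pin=plane(c,[(234,27),(280,27),(254,68)],0.092)[:,:2]*1000;print("pins",pin,)
# battery held
bt=(L[...,2]<0.03)&(L[...,2]>-0.03)&(np.abs(L[...,1])<0.012)&(L[...,0]<0.05)
bt[:205]=False;bt[312:]=False
Q=L[bt];zt=np.median(L[230:285,245:270,2]);print("bat top toolz",zt)
hc=[np.where(hsv[v,220:295,0]<999)[0] for v in (0,)]
o=(hsv[...,1]>120)&(hsv[...,0]<20);o[:280]=0;v,u=np.where(o);print("copper rows",v.min(),v.max(),u.min(),u.max(),L[v.max()-3,256],L[v.min(),256],L[213,256],L[209,256])
```

```text
box width 0.10998879482705244 axis 84.78527 mid x at y0 0.56513053 -0.032213252
end [ 0.51903695 -0.09202206  0.075     ] [ 0.60273553 -0.09965576  0.075     ]
bay width 0.032342596260189566 mid [ 0.56338101 -0.0505861   0.075     ]
bay +y end (z.075) [ 0.56502391 -0.02909966  0.075     ]
floor z 0.06973978048444186 box z 0.07639519189467717
shoulder ((571.8475341796875, 54.52991485595703), (50.19351577758789, 50.810794830322266), 168.62208557128906)
pins [[558.7014983   63.61947292]
 [588.67754311  60.9720426 ]
 [569.48692492  37.42254703]]
bat top toolz nan
copper rows 289 382 113 469 [ 0.01111057  0.00122238 -0.08992863] [-0.01063144  0.0013692  -0.02185024] [ 0.0226482   0.0013658  -0.00848901] [-0.01552511  0.00160243  0.09941799]
```

```bash
python3 -m pendant '[[[0.017,0.004,0,0,0],[0.017,0.004,0.25,0,0],[0.017,0.004,0.5,0,0],[0.017,0.004,0.58,0,0],[0.017,0.004,0.58,0,0],[0.017,0.004,0.58,0,0]]]'; python3 w4.py w5
```

```text
time: 9.7
tcp_pos: [0.5631, -0.0548, 0.0833]
tcp_rot: [[0.09, 0.996, 0.002], [0.996, -0.09, -0.0], [-0.0, 0.002, -1.0]]
force: [0.1, -0.5, 0.5]
gripper_width: 0.0243
finger_force: 59.4
[ 0.56378062 -0.05497486  0.08405789] [[ 0.09   0.996  0.003]
 [ 0.996 -0.09  -0.001]
 [-0.     0.003 -1.   ]] [-10.   21.4 107.3   0.   51.1  -4.8]
```

View pics/w5.png

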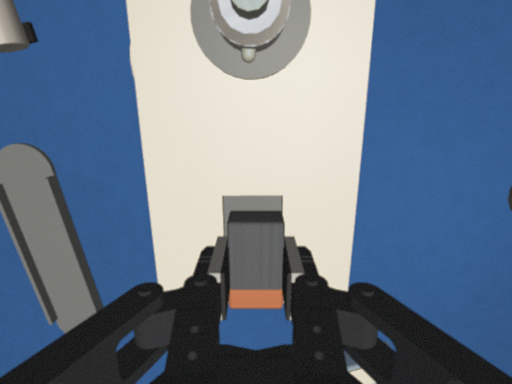

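Run:
```python
from h import *
import pickle
c=pickle.load(open("w5.pkl","rb"));s=c["s"];g=c["pixels"][...,0].astype(int)
print(g[190:222,256]);print("r202",g[202,215:292]);print("r216",g[216,220:292])
f=lambda uv,z:((plane(c,uv,z)-s["tcp_pos"])@s["tcp_rot"]).round(4)
print(f([(222.5,197),(282.5,197),(222.5,202),(282.5,202)],0.075)); print(f([(229,211.5),(283.5,211.5)],s["tcp_pos"][2]+0.003))
```

```text
[233 232 232 231 224 190 143 130 134 133 133 132 132 131 131 133 132 132
 133 129 103  64  42  49  43  44  49  51  43  44  52  59]
r202 [231 230 231 230 231 232 226 162 118 126 132 130 130 130 130 131 132 128
 130 132 132 131 129 130 131 131 128 129 129 132 132 130 129 132 131 135
 130 133 130 132 132 132 132 130 128 132 134 133 130 131 132 132 131 134
 132 133 133 130 135 131 132 131 134 132 131 128 115 149 225 233 233 231
 231 232 231 231 232]
r216 [230 229 215 144 118 128 127 125 104  66  44  45  46  51  46  49  45  49
  48  49  47  47  49  48  42  48  50  42  47  46  48  49  48  45  44  47
  49  46  49  43  49  45  48  47  47  49  45  45  47  47  49  45  46  44
  44  47  45  42  50  45  48  54 119 204 231 232 230 230 231 231 231 231]
[[ 0.0251 -0.017   0.009 ]
 [ 0.0251  0.0148  0.0091]
 [ 0.0223 -0.0171  0.009 ]
 [ 0.0223  0.0149  0.0091]]
[[ 0.0215 -0.0127 -0.003 ]
 [ 0.0215  0.0144 -0.003 ]]
```

The battery needs to shift +1.6 mm in x and -2 mm in y to centre in the pocket. Then I'll lower it.

```bash
python3 -m pendant '[[[0.011,-0.013,0,0,0],[0.011,-0.013,0.03,0,0],[0.011,-0.013,0.06,0,0],[0.011,-0.013,0.08,0,0],[0.011,-0.013,0.10,0,0],[0.011,-0.013,0.115,0,0],[0.011,-0.013,0.115,0,0],[0.011,-0.013,0.115,0,0]]]'
```

```text
time: 10.55
tcp_pos: [0.5605, -0.0529, 0.0713]
tcp_rot: [[0.09, 0.996, -0.002], [0.996, -0.09, 0.0], [-0.0, -0.002, -1.0]]
force: [-14.3, 1.9, 35.3]
gripper_width: 0.0245
finger_force: 79.0
```

It caught the rim (35 N up, -14 N in x). I'll back off and look again.

```bash
python3 -m pendant '[[[0,0,-0.08,0,0],[0,0,-0.08,0,0],[0,0,-0.08,0,0],[0,0,-0.08,0,0]]]'; python3 w4.py w6
```

```text
time: 10.95
tcp_pos: [0.5594, -0.0528, 0.0758]
tcp_rot: [[0.091, 0.996, -0.002], [0.996, -0.091, 0.0], [0.0, -0.002, -1.0]]
force: [-0.2, -0.8, -0.4]
gripper_width: 0.0243
finger_force: 59.4
[ 0.55931136 -0.05273958  0.07569565] [[ 0.09   0.996 -0.002]
 [ 0.996 -0.09   0.   ]
 [ 0.    -0.002 -1.   ]] [ -9.8  21.9 107.9  -0.   50.3  -4.6]
```

View pics/w6.png

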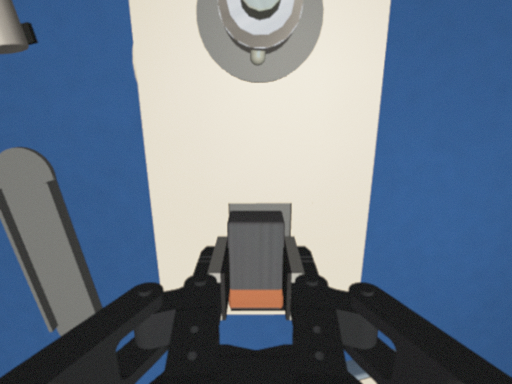

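The measured pose lags its command and settles slowly. I'll let it settle, then measure against the bay again.

```bash
python3 -m pendant '[[[0,0,0,0,0],[0,0,0,0,0],[0,0,0,0,0],[0,0,0,0,0],[0,0,0,0,0]]]'; python3 -m pendant '[[[0,0,0,0,0],[0,0,0,0,0],[0,0,0,0,0],[0,0,0,0,0],[0,0,0,0,0],[0,0,0,0,0]]]' | sed -n 1,2p;  python3 w4.py w7
cat > bay.py <<'E'
from h import *
import pickle,sys
c=pickle.load(open(sys.argv[1]+".pkl","rb"));s=c["s"];g=c["pixels"][...,0].astype(float)
z=s["tcp_pos"][2]
f=lambda uv,z:((plane(c,uv,z)-s["tcp_pos"])@s["tcp_rot"])
col=g[185:225,256]
r0=185+np.where(col<190)[0][0]-.5; r1=185+np.where(col<90)[0][0]-.5
v=int(r0+(r1-r0)/2+.5); row=g[v,200:310]; k=np.where(row<190)[0]; bl,br=200+k[0]-.3,200+k[-1]+.3
row=g[int(r1)+4,200:310]; k=np.where(row<90)[0]; al,ar=200+k[0]-.5,200+k[-1]+.5
B=f([(256,r0),(bl,v),(br,v)],0.075);A=f([(256,r1),(al,r1+4),(ar,r1+4)],z+0.003)
print(r0,r1,bl,br,al,ar)
print("bay end x",B[0,0],"ymid",B[1:,1].mean(),"w",B[2,1]-B[1,1]," bat end x",A[0,0],"ymid",A[1:,1].mean(),"w",A[2,1]-A[1,1])
print("shift dx",B[0,0]-27e-3-(A[0,0]-24.25e-3),"dy",B[1:,1].mean()-A[1:,1].mean())
E
python3 bay.py w6;python3 bay.py w7
```

```text
time: 11.5
tcp_pos: [0.5603, -0.0529, 0.077]
tcp_rot: [[0.09, 0.996, -0.0], [0.996, -0.09, 0.0], [0.0, -0.0, -1.0]]
force: [0.4, -0.1, -0.4]
gripper_width: 0.0246
finger_force: 59.4
time: 12.1
tcp_pos: [0.5602, -0.0529, 0.077]
[ 0.56023123 -0.05285991  0.07703062] [[ 0.09   0.996 -0.   ]
 [ 0.996 -0.09  -0.   ]
 [-0.    -0.    -1.   ]] [ -9.8  21.8 107.8  -0.   50.4  -4.6]
202.5 210.5 227.7 291.3 229.5 281.5
bay end x 0.024541496376043873 ymid 0.003332421324108545 w 0.032431721242356965  bat end x 0.021605885876231263 ymid 0.0012889666342260613 w 0.026057742793481626
shift dx 0.00018561049981261069 dy 0.0020434546898824837
202.5 210.5 226.7 289.3 228.5 282.5
bay end x 0.024127458872614124 ymid 0.0024976296424458234 w 0.03218801519918547  bat end x 0.021660639600197058 ymid 0.0012081081264071255 w 0.027040865096558984
shift dx -0.00028318072758293233 dy 0.001289521516038698
```

```bash
python3 -m pendant '[[[0,0.009,0,0,0],[0,0.009,0,0,0],[0,0.009,0,0,0],[0,0.009,0.01,0,0],[0,0.009,0.02,0,0],[0,0.009,0.03,0,0],[0,0.009,0.03,0,0],[0,0.009,0.03,0,0],[0,0.009,0.03,0,0]]]'; python3 -m pendant '[[[0,0,0.01,0,0],[0,0,0.02,0,0],[0,0,0.03,0,0],[0,0,0.04,0,0],[0,0,0.04,0,0],[0,0,0.04,0,0],[0,0,0.04,0,0]]]'
```

```text
time: 13.05
tcp_pos: [0.5616, -0.053, 0.0725]
tcp_rot: [[0.09, 0.996, 0.0], [0.996, -0.09, -0.0], [-0.0, 0.0, -1.0]]
force: [0.2, -0.1, -0.3]
gripper_width: 0.0244
finger_force: 59.4
time: 13.75
tcp_pos: [0.5621, -0.0531, 0.0714]
tcp_rot: [[0.09, 0.996, -0.001], [0.996, -0.09, -0.0], [-0.0, -0.001, -1.0]]
force: [-9.8, 1.9, 25.9]
gripper_width: 0.0244
finger_force: 75.1
```

```bash
python3 w4.py w8; python3 bay.py w8
python3 - <<'E'
from h import *
import pickle
print(robot.observe()["wrist_torque"])
for n in("w7","w8"):
    c=pickle.load(open(n+".pkl","rb"));L=c["L"]
    for v in range(206,316,6): print(v,np.nanmean(L[v:v+3,245:268],axis=(0,1)).round(4), c["pixels"][v,256])
    for u in range(222,296,6): print(u,np.nanmean(L[240:280,u:u+3,2]).round(4),end=" ")
    print()
E
```

```text
[ 0.56206533 -0.05305554  0.07143237] [[ 0.09   0.996 -0.001]
 [ 0.996 -0.09  -0.   ]
 [-0.    -0.001 -1.   ]] [ -9.8  22.5 107.7  -0.   49.9  -4.6]
205.5 210.5 221.7 286.3 228.5 281.5
bay end x 0.024500611683566927 ymid 0.00047429214975462566 w 0.03199853699283766  bat end x 0.02164907097185939 ymid 0.0009672042875090922 w 0.02653429453962919
shift dx 0.00010154071170753731 dy -0.0004929121377544666
[ 0.17781452  1.74361959 -0.0175671 ]
206 [0.0197 0.0015 0.0073] [132 131 127]
212 [ 0.0227  0.0014 -0.0091] [44 47 41]
218 [ 0.0227  0.0014 -0.0167] [46 48 50]
224 [ 0.0217  0.0014 -0.0212] [93 92 92]
230 [ 0.0188  0.0014 -0.0213] [102 100 102]
236 [ 0.0159  0.0015 -0.0213] [98 99 99]
242 [ 0.0129  0.0014 -0.0212] [ 98  99 101]
248 [ 0.0099  0.0014 -0.0212] [101 102 102]
254 [ 0.0068  0.0014 -0.0212] [ 99 100 100]
260 [ 0.0038  0.0014 -0.0213] [100  99 100]
266 [ 0.0006  0.0014 -0.0213] [101 100  99]
272 [-0.0026  0.0014 -0.0212] [ 99  99 101]
278 [-0.0058  0.0014 -0.0213] [101 100 102]
284 [-0.0091  0.0015 -0.0212] [99 98 98]
290 [-0.0123  0.0014 -0.0214] [180 121  91]
296 [-0.0156  0.
[... 576 characters left out ...]
13   0.0014 -0.0215] [97 97 99]
248 [ 0.0099  0.0014 -0.0213] [ 98 100  99]
254 [ 0.0069  0.0014 -0.0213] [ 99 101  99]
260 [ 0.0038  0.0014 -0.0213] [97 94 97]
266 [ 0.0006  0.0014 -0.0212] [99 98 99]
272 [-0.0026  0.0014 -0.0212] [96 96 96]
278 [-0.0059  0.0014 -0.0212] [100 100 101]
284 [-0.009   0.0014 -0.0213] [96 97 96]
290 [-0.0123  0.0014 -0.0214] [175 117  86]
296 [-0.0156  0.0014 -0.0215] [197 125  87]
302 [-0.019   0.0014 -0.0215] [192 123  84]
308 [-0.0282  0.0015 -0.0142] [127  88  71]
314 [-0.0361  0.0015 -0.009 ] [37 36 36]
222 -0.0308 228 -0.0223 234 -0.0212 240 -0.0213 246 -0.0212 252 -0.0212 258 -0.0213 264 -0.0212 270 -0.0212 276 -0.0213 282 -0.0239 288 -0.0309 294 -0.0308
```

Run:
```python
from h import *
import pickle
c=pickle.load(open("w8.pkl","rb"));L=c["L"];g=c["pixels"][...,0].astype(int);s=c["s"]
f=lambda uv,z:((plane(c,uv,z)-s["tcp_pos"])@s["tcp_rot"]).round(4)
print("box z",np.nanmean(c["P"][110:180,200:320,2]))
for v in (110,150,190,225):
    k=np.where(g[v,120:400]>190)[0]; print(v,f([(120+k[0],v),(121+k[-1],v)],.075)[:,:2].ravel())
for v in (207,210,214,220,226,232,236,240,246,252):
    print(v,g[v,214:236],g[v,276:300])
print("pads")
for v in range(230,256,3): print(v,[tuple(L[v,u].round(4)) for u in (218,224,290,294)])
for v in range(300,332,3): print(v,g[v,216:300:6],L[v,256].round(3),L[v,230].round(3))
```

```text
box z 0.07637831530431513
110 [ 0.0703 -0.055   0.0703  0.0561]
150 [ 0.0521 -0.0548  0.0521  0.0563]
190 [ 0.0325 -0.0546  0.0325  0.0561]
225 [ 0.014  -0.0547  0.014   0.0566]
207 [228 229 230 229 229 229 229 223 151 125 131 137 134 136 134 136 134 136
 135 136 135 137] [132 132 134 133 132 132 133 132 133 127 131 199 228 233 230 231 231 230
 230 230 230 231 231 231]
210 [229 228 230 230 228 230 231 224 152 114 122 127 127 129 127 126 110 107
 104 102 104 106] [103 103 105 109 114 119 129 135 126 116 129 198 230 231 232 231 230 231
 230 230 230 230 230 231]
214 [228 228 228 228 230 230 229 223 159 114 122 131 127 129 118  74  43  45
  44  47  47  45] [ 45  46  47  43  49  57  92 125 130 115 138 214 229 231 230 230 230 231
 230 230 230 229 231 229]
220 [229 229 229 229 230 230 229 226 179 124 119 127 125 104  65  41  43  47
  50  50  52  49] [ 45  50  48  43  51  49  57  81 115 108 143 222 231 230 230 230 229 228
 229 230 230 231 231 230]
226 [229 228 227 229 227 229 229 228 199 132 117 123 102  86  86  93  99 100
  99  96  98  97] [101 101  96  96  97  94  95  88  87 110 157 224 23
[... 3717 characters left out ...]
-0.012 -0.01 ]
312 [23 56 33 33 36 35 33 37 41 39 36 38 62 29] [-0.033  0.001 -0.011] [-0.033 -0.012 -0.011]
315 [ 27  85  94  96  93  93  94  95 117 117 121 119  63  32] [-0.035  0.001 -0.011] [-0.035 -0.012 -0.011]
318 [ 22 115 225 224 224 223 224 224 222 223 223 222  68  25] [-0.042  0.001 -0.005] [-0.041 -0.013 -0.006]
321 [26 58 57 60 55 58 57 56 58 57 55 51 55 21] [-0.107  0.002  0.071] [-0.106 -0.02   0.069]
324 [28 59 54 56 55 57 51 57 58 55 56 57 51 27] [-0.11   0.002  0.07 ] [-0.109 -0.02   0.069]
327 [31 57 58 53 54 56 57 57 52 55 54 54 57 25] [-0.112  0.002  0.069] [-0.113 -0.021  0.07 ]
330 [34 57 57 60 54 57 57 55 52 58 59 54 53 24] [-0.115  0.002  0.069] [-0.116 -0.021  0.07 ]
```

The pocket alignment is good (within 0.5 mm). The contact comes from the rounded fingertips, whose middles reach about 8 mm below their visible front edges. They are touching the box top at the rim, level with the battery's underside. The battery sits right over the pocket mouth, so I'll unload the contact and let it drop the last 7 mm.

```bash
python3 -m pendant '[[[0,0,-0.03,0,0],[0,0,-0.03,0,0],[0,0,-0.03,0,0],[0,0,-0.03,0,0],[0,0,-0.03,0,0],[0,0,-0.03,0,0]]]'; python3 w4.py w9; python3 bay.py w9
```

```text
time: 14.4
tcp_pos: [0.5623, -0.0531, 0.0716]
tcp_rot: [[0.09, 0.996, 0.001], [0.996, -0.09, -0.0], [-0.0, 0.001, -1.0]]
force: [-0.7, 0.3, 7.2]
gripper_width: 0.0248
finger_force: 64.0
[ 0.56225342 -0.05310705  0.07159388] [[ 0.09   0.996  0.001]
 [ 0.996 -0.09  -0.   ]
 [-0.     0.001 -1.   ]] [ -9.8  22.4 107.7  -0.   49.8  -4.6]
205.5 210.5 221.7 286.3 228.5 281.5
bay end x 0.024490054727544737 ymid 0.0004624985007556674 w 0.0320382280092604  bat end x 0.021696453754354212 ymid 0.0009551613207957922 w 0.026537586390818248
shift dx 4.360097319052597e-05 dy -0.0004926628200401248
```

```bash
python3 -m pendant '[[[0,-0.003,-0.01,0,0],[0,-0.003,-0.01,0,0],[0,-0.003,-0.01,0,0],[0,-0.003,-0.01,0,0.4],[0,-0.003,-0.01,0,0.5],[0,-0.003,-0.01,0,0.7],[0,-0.003,-0.01,0,1],[0,-0.003,-0.01,0,1],[0,-0.003,-0.01,0,1],[0,-0.003,-0.01,0,1]]]'; python3 -m pendant '[[[0,0,-0.3,0,1],[0,0,-0.6,0,1],[0,0,-0.6,0,1],[0,0,-0.6,0,1],[0,0,-0.6,0,1],[0,0,-0.6,0,1]]]';  python3 w4.py w10
python3 - <<'E'
from h import *
import pickle
c=pickle.load(open("w10.pkl","rb"));P=c["P"]
R=np.array([[np.cos(-.091),-np.sin(-.091)],[np.sin(-.091),np.cos(-.091)]])
Q=(P[...,:2]-[.5627,-.056])@R   # dispenser axes about bay
m=(abs(Q[...,0])<.02)&(abs(Q[...,1])<.032)&(P[...,2]>.079)
d=c["pixels"][m].astype(int)
print(m.sum(),"z",np.percentile(P[m][:,2],[5,50,95]))
hs=cv2.cvtColor(c["pixels"],cv2.COLOR_RGB2HSV)
o=m&(hs[...,1]>100)&(hs[...,0]<20);k=m&~o&(c["pixels"][...,0]<120)&(P[...,2]<.095)
for n,a in(("copper",o),("dark",k)): print(n,a.sum(),Q[a].min(0),Q[a].max(0),np.median(P[a][:,2]))
t=m&(abs(P[...,2]-np.median(P[m][:,2]))<.003);A=np.c_[Q[t],np.ones(t.sum())];print("slope",np.linalg.lstsq(A,P[t][:,2],rcond=None)[0])
print(cv2.minAreaRect((Q[t&(Q[...,1]>-.0265)]*1000).astype(np.float32)))
E
```

```text
time: 15.45
tcp_pos: [0.5612, -0.0529, 0.0725]
tcp_rot: [[0.09, 0.996, 0.0], [0.996, -0.09, -0.0], [0.0, 0.0, -1.0]]
force: [-0.7, -0.6, -0.2]
gripper_width: 0.0854
finger_force: 0.0
time: 16.05
tcp_pos: [0.5595, -0.0527, 0.1606]
tcp_rot: [[0.09, 0.996, -0.004], [0.996, -0.09, 0.001], [0.0, -0.004, -1.0]]
force: [-0.0, 0.3, -1.3]
gripper_width: 0.0855
finger_force: 0.0
[ 0.55966501 -0.05273883  0.16060984] [[ 0.091  0.996 -0.004]
 [ 0.996 -0.091  0.001]
 [ 0.    -0.004 -1.   ]] [ -9.8  15.2 105.2  -0.   59.8  -4.6]
8216 z [0.08511116 0.24478129 0.25582468]
copper 482 [-0.01379717 -0.02817805] [ 0.01110707 -0.00856907] 0.08663279861789583
dark 1746 [-0.01494817 -0.03168958] [0.01556392 0.02573514] 0.08628216343739399
slope [0.0023625  1.20356402 0.22876054]
((-0.446502685546875, 13.752399444580078), (3.4343621730804443, 38.97608947753906), 89.11991119384766)
```

View pics/w10.png

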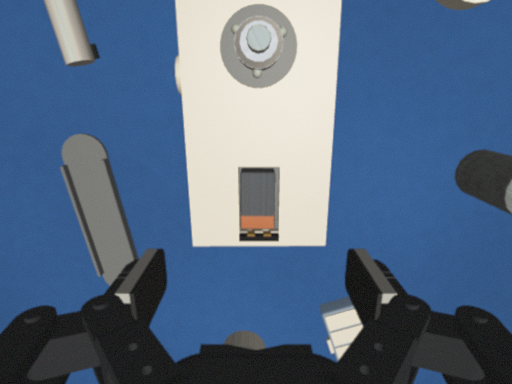

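The battery lies in the bay at (258,200), its copper/stud end against the brass contacts at (258,235). Its top is at z≈0.085 and level, as expected. Next I'll go to the cap.

```bash
python3 -m pendant '[[[-0.73,-0.06,0,0,1],[-0.73,-0.06,0,0,1],[-0.73,-0.06,0,0,1],[-0.73,-0.06,0,0,1]]]'; python3 -m pendant '[[[-0.73,-0.06,0,0,1],[-0.73,-0.06,0,0,1],[-0.73,-0.06,0,0,1],[-0.73,-0.06,0,0,1],[-0.73,-0.06,0,0,1],[-0.73,-0.06,0,0,1],[-0.73,-0.06,0,0,1],[-0.73,-0.06,0,0,1],[-0.73,-0.06,0,0,1]]]'; python3 w4.py w11
python3 - <<'E'
from h import *
import pickle
c=pickle.load(open("w11.pkl","rb"));P=c["P"];s=c["s"]
m=(abs(P[...,2]-.043)<.005)&(np.hypot(P[...,0]-.523,P[...,1]+.269)<.05)
n,l,st,ce=cv2.connectedComponentsWithStats(m.astype(np.uint8));i=1+np.argmax(st[1:,4]);m=l==i
k=max(cv2.findContours(m.astype(np.uint8),cv2.RETR_EXTERNAL,cv2.CHAIN_APPROX_NONE)[0],key=cv2.contourArea)
q=plane(c,k[:,0,:].astype(float),0.042)
e=cv2.fitEllipse((q[:,:2]*1000).astype(np.float32));print(ce[i],"z",np.median(P[m][:,2]),e)
p=np.array([e[0][0]/1000,e[0][1]/1000,.042]);print("tool",(s["tcp_rot"].T@(p-s["tcp_pos"])).round(4))
E
```

```text
time: 16.5
tcp_pos: [0.5413, -0.1625, 0.1614]
tcp_rot: [[0.094, 0.996, -0.002], [0.996, -0.094, 0.001], [0.001, -0.002, -1.0]]
force: [-0.5, 0.8, -0.2]
gripper_width: 0.0852
finger_force: 0.0
time: 17.4
tcp_pos: [0.5236, -0.2687, 0.1626]
tcp_rot: [[0.089, 0.996, -0.0], [0.996, -0.089, 0.0], [0.0, -0.0, -1.0]]
force: [-0.1, 0.1, -0.2]
gripper_width: 0.0852
finger_force: 0.0
[ 0.52358055 -0.26893329  0.16260434] [[ 0.09   0.996  0.   ]
 [ 0.996 -0.09   0.   ]
 [ 0.     0.    -1.   ]] [-31.4  17.7 101.7   0.   60.6 -26.3]
[256.53904555 185.26464208] z 0.04403468585377304 ((525.641845703125, -270.49688720703125), (53.50432586669922, 54.24367904663086), 3.629220962524414)
tool [-0.0014  0.0022  0.1206]
```

```bash
python3 -m pendant '[[[-0.009,0.015,0,0,1],[-0.009,0.015,0.3,0,1],[-0.009,0.015,0.6,0,1],[-0.009,0.015,0.85,0,1],[-0.009,0.015,0.97,0,1],[-0.009,0.015,1,0,1],[-0.009,0.015,1,0,1],[-0.009,0.015,1,0,1],[-0.009,0.015,1,0,1],[-0.009,0.015,1,0,1],[-0.009,0.015,1,0,1]]]'; python3 -m pendant '[[[0,0,0,0,0],[0,0,0,0,0],[0,0,0,0,0],[0,0,0,0,0],[0,0,0,0,0],[0,0,0,0,0]]]'
```

```text
time: 18.55
tcp_pos: [0.5262, -0.2714, 0.0136]
tcp_rot: [[0.09, 0.996, 0.002], [0.996, -0.09, -0.001], [-0.001, 0.002, -1.0]]
force: [0.8, -0.1, 0.1]
gripper_width: 0.0856
finger_force: 0.0
time: 19.15
tcp_pos: [0.5261, -0.2713, 0.0131]
tcp_rot: [[0.09, 0.996, 0.001], [0.996, -0.09, -0.001], [-0.001, 0.001, -1.0]]
force: [-0.2, 0.6, 5.5]
gripper_width: 0.0522
finger_force: 63.0
```

The cap is gripped on its head (width matches 54 mm). I'll lift it, carry it to above the bay, and measure the neck, pins and cap in one tool frame.

```bash
python3 -m pendant '[[[0,0,-0.3,0,0],[0,0,-0.6,0,0],[0,0,-0.95,0,0],[0,0,-0.95,0,0],[0,0,-0.95,0,0],[0,0,-0.95,0,0]]]'; python3 -m pendant '[[[0.35,0.02,-0.05,0,0],[0.7,0.04,-0.05,0,0],[0.73,0.04,-0.05,0,0],[0.73,0.04,-0.05,0,0]]]'; python3 -m pendant '[[[0.35,0.02,0,0,0],[0.7,0.04,0,0,0],[0.73,0.04,0,0,0],[0.73,0.04,0,0,0],[0.73,0.04,0,0,0],[0.73,0.04,0,0,0],[0.73,0.04,0,0,0],[0.73,0.04,0,0,0],[0.73,0.04,0,0,0]]]'; python3 w4.py w12
python3 - <<'E'
from h import *
import pickle
c=pickle.load(open("w12.pkl","rb"));L=c["L"];s=c["s"];im=c["pixels"];P=c["P"];g=im[...,0].astype(int)
f=lambda uv,z:((plane(c,uv,z)-s["tcp_pos"])@s["tcp_rot"])
hsv=cv2.cvtColor(im,cv2.COLOR_RGB2HSV)
m=((hsv[...,1]<60)&(g>80)&(g<170)).astype(np.uint8);D=np.hypot(P[...,0]-.572,P[...,1]-.054)
m[~(D<.032)]=0
k=max(cv2.findContours(m,cv2.RETR_EXTERNAL,cv2.CHAIN_APPROX_NONE)[0],key=cv2.contourArea)
q=f(k[:,0,:].astype(float),.081)
e=cv2.fitEllipse((q[:,:2]*1000).astype(np.float32));print("neck tool",e,"px",k[:,0].mean(0))
# cap top in tool frame
z=np.nanmedian(L[240:280,250:262,2]);print("cap area z",z)
m=(abs(L[...,2]+.029)<.006)&(np.hypot(L[...,0],L[...,1])<.04)
print(m.sum(),np.median(L[m][:,2]))
zz=np.median(L[m][:,2]);m=(abs(L[...,2]-zz)<.003)&(np.hypot(L[...,0],L[...,1])<.04)
print(L[m].min(0),L[m].max(0))
print("rows", np.where(m.any(1))[0][[0,-1]],np.where(m.any(0))[0][[0,-1]])
k=max(cv2.findContours(m.astype(np.uint8),cv2.RETR_EXTERNAL,cv2.CHAIN_APPROX_NONE)[0],key=cv2.contourArea)[:,0]
q=np.array([L[v,u,:2]*1000 for u,v in k]);q=q[(q[:,0]>8)|(q[:,0]<-14)].astype(np.float32)
from scipy.optimize import least_squares
r=least_squares(lambda p:np.hypot(q[:,0]-p[0],q[:,1]-p[1])-27,[0,0],loss="soft_l1");print("cap centre tool",r.x,np.abs(r.fun).mean(),len(q))
E
```

```text
time: 19.75
tcp_pos: [0.5239, -0.27, 0.153]
tcp_rot: [[0.09, 0.996, -0.003], [0.996, -0.09, 0.002], [0.002, -0.004, -1.0]]
force: [-0.6, 0.3, -1.5]
gripper_width: 0.0522
finger_force: 63.1
time: 20.15
tcp_pos: [0.5397, -0.16, 0.1598]
tcp_rot: [[0.087, 0.996, -0.005], [0.996, -0.087, 0.002], [0.001, -0.005, -1.0]]
force: [0.1, -1.0, -1.0]
gripper_width: 0.0521
finger_force: 63.1
time: 21.05
tcp_pos: [0.5573, -0.0547, 0.1626]
tcp_rot: [[0.092, 0.996, 0.0], [0.996, -0.092, -0.0], [-0.0, 0.0, -1.0]]
force: [-0.0, -0.9, -1.0]
gripper_width: 0.0521
finger_force: 63.1
[ 0.5572655  -0.05448436  0.16259656] [[ 0.091  0.996  0.   ]
 [ 0.996 -0.091 -0.   ]
 [-0.     0.    -1.   ]] [-10.   14.7 105.6  -0.   59.7  -4.8]
neck tool ((109.89522552490234, 4.638346195220947), (50.20144271850586, 50.8439826965332), 97.06554412841797) px [260.31390135  42.40807175]
cap area z -0.031408101138941255
11894 -0.030768981559147084
[-0.02626156 -0.03873092 -0.03374669] [ 0.02811731  0.03944319 -0.02777294]
rows [217 327] [161 346]
cap centre tool [1.04299385 1.22614141] 1.3251765079387878 372
```

```bash
python3 -m pendant '[[[0.35,0.01,0,0,0],[0.65,0.023,0,0,0],[0.726,0.023,0,0,0],[0.726,0.023,0,0,0],[0.726,0.023,0,0,0],[0.726,0.023,0,0,0],[0.726,0.023,0,0,0],[0.726,0.023,0,0,0]]]';python3 -m pendant '[[[0,0,0.08,0,0],[0,0,0.16,0,0],[0,0,0.22,0,0],[0,0,0.26,0,0],[0,0,0.28,0,0],[0,0,0.3,0,0],[0,0,0.3,0,0],[0,0,0.3,0,0],[0,0,0.3,0,0],[0,0,0.3,0,0]]]'
```

```text
time: 21.9
tcp_pos: [0.5705, 0.0531, 0.1625]
tcp_rot: [[0.092, 0.996, -0.0], [0.996, -0.092, -0.0], [-0.0, -0.0, -1.0]]
force: [-0.0, -1.0, -0.5]
gripper_width: 0.052
finger_force: 63.1
time: 22.9
tcp_pos: [0.5709, 0.0542, 0.118]
tcp_rot: [[0.09, 0.996, 0.001], [0.996, -0.09, 0.0], [0.0, 0.001, -1.0]]
force: [-0.2, -0.6, 0.5]
gripper_width: 0.0521
finger_force: 63.1
```

```bash
python3 -m pendant '[[[0,0,0.02,0,0],[0,0,0.04,0,0],[0,0,0.06,0,0],[0,0,0.075,0,0],[0,0,0.09,0,0],[0,0,0.09,0,0],[0,0,0.09,0,0],[0,0,0.09,0,0]]]'
```

```text
time: 23.7
tcp_pos: [0.5709, 0.0543, 0.1043]
tcp_rot: [[0.091, 0.996, 0.001], [0.996, -0.091, 0.0], [0.0, 0.001, -1.0]]
force: [-0.4, -0.3, 1.6]
gripper_width: 0.0524
finger_force: 63.4
```

```bash
python3 -m pendant '[[[0,0,0.01,0,0],[0,0,0.02,0,0],[0,0,0.03,0,0],[0,0,0.03,0,0],[0,0,0.03,0,0],[0,0,0.03,0,0]]]'
```

```text
time: 24.3
tcp_pos: [0.5717, 0.0549, 0.1028]
tcp_rot: [[0.092, 0.996, 0.002], [0.996, -0.092, 0.001], [0.002, 0.002, -1.0]]
force: [-5.4, 1.4, 15.7]
gripper_width: 0.0521
finger_force: 64.5
```

It rests on the pins with 16 N. I'll turn it slowly while pressing and watch for the drop.

```bash
python3 -m pendant '[[[0,0,0,0.09,0],[0,0,0,0.18,0],[0,0,0,0.27,0],[0,0,0,0.36,0],[0,0,0,0.45,0],[0,0,0,0.54,0],[0,0,0,0.54,0]]]'; python3 -m pendant '[[[0,0,0,0.09,0],[0,0,0,0.18,0],[0,0,0,0.27,0],[0,0,0,0.36,0],[0,0,0,0.45,0],[0,0,0,0.45,0]]]'
```

```text
time: 25.0
tcp_pos: [0.5711, 0.0541, 0.0999]
tcp_rot: [[0.492, 0.871, 0.001], [0.871, -0.492, -0.0], [0.0, 0.001, -1.0]]
force: [0.3, 0.4, 3.3]
gripper_width: 0.0525
finger_force: 63.2
time: 25.6
tcp_pos: [0.5702, 0.0546, 0.0997]
tcp_rot: [[0.765, 0.645, -0.001], [0.645, -0.765, 0.001], [0.0, -0.001, -1.0]]
force: [-1.6, 0.2, 4.2]
gripper_width: 0.0522
finger_force: 63.5
```

The cap dropped onto the keyways: force fell to the spring's 3–4 N. I'll ease the turn back a little and push home.

```bash
python3 -m pendant '[[[0,0,0,-0.1,0],[0,0,0,-0.2,0],[0,0,0.02,-0.2,0],[0,0,0.03,-0.2,0],[0,0,0.04,-0.2,0],[0,0,0.05,-0.2,0],[0,0,0.05,-0.2,0],[0,0,0.05,-0.2,0]]]'; python3 -m pendant '[[[0,0,0.01,0,0],[0,0,0.02,0,0],[0,0,0.025,0,0],[0,0,0.025,0,0],[0,0,0.025,0,0],[0,0,0.025,0,0]]]'; python3 -c "
from plant import robot
print(robot.observe()['wrist_torque'])"
```

```text
time: 26.4
tcp_pos: [0.5718, 0.0532, 0.0989]
tcp_rot: [[0.647, 0.762, 0.0], [0.762, -0.647, -0.003], [-0.002, 0.002, -1.0]]
force: [-11.6, -2.8, 34.8]
gripper_width: 0.0522
finger_force: 67.1
time: 27.0
tcp_pos: [0.5721, 0.0512, 0.0967]
tcp_rot: [[0.646, 0.763, 0.001], [0.763, -0.646, -0.006], [-0.004, 0.004, -1.0]]
force: [-16.3, -8.7, 42.6]
gripper_width: 0.0522
finger_force: 67.9
[-1.01588852  2.87796721  0.73254934]
```

It is blocked and tilting, so I'll unload and measure the cap's top plane (height, tilt, centre).

```bash
python3 -m pendant '[[[0,0,-0.03,0,0],[0,0,-0.05,0,0],[0,0,-0.06,0,0],[0,0,-0.06,0,0],[0,0,-0.06,0,0],[0,0,-0.06,0,0],[0,0,-0.06,0,0]]]'
cat > captop.py <<'E'
from h import *
import pickle,sys
from scipy.optimize import least_squares
c=pickle.load(open(sys.argv[1]+".pkl","rb"));L=c["L"];P=c["P"];s=c["s"];g=c["pixels"].astype(int)
seed=np.nanmedian(L[240:290,250:262,2])
m=(abs(L[...,2]-seed)<.006)&(np.hypot(L[...,0],L[...,1])<.024)
Q=P[m];A=np.c_[Q[:,:2]-s["tcp_pos"][:2],np.ones(len(Q))]
for _ in range(3):
    x=np.linalg.lstsq(A,Q[:,2],rcond=None)[0];r=abs(A@x-Q[:,2])<.002;A,Q=A[r],Q[r]
print("n",len(Q),"tilt deg",np.degrees(x[:2]).round(2),"cap top world z (bias +.0014)",x[2].round(4),"tool z",(s["tcp_pos"][2]-x[2]).round(4))
m=(abs(L[...,2]-seed)<.004)&(np.hypot(L[...,0],L[...,1])<.035)
k=max(cv2.findContours(m.astype(np.uint8),cv2.RETR_EXTERNAL,cv2.CHAIN_APPROX_NONE)[0],key=cv2.contourArea)[:,0]
q=np.array([L[v,u,:2]*1000 for u,v in k]);q=q[abs(q[:,1])<18].astype(np.float32)
r=least_squares(lambda p:np.hypot(q[:,0]-p[0],q[:,1]-p[1])-27,[0,0],loss="soft_l1")
p=s["tcp_pos"]+s["tcp_rot"]@np.r_[r.x/1000,-.03];print("cap centre tool mm",r.x.round(1),"res",np.abs(r.fun).mean().round(2),"world",p.round(4),"force",s["force"].round(1),"tq",s["wrist_torque"].round(2))
E
python3 w4.py w13; for i in w12 w13; do python3 captop.py $i; done
```

```text
time: 27.7
tcp_pos: [0.5717, 0.0516, 0.0972]
tcp_rot: [[0.649, 0.761, 0.002], [0.761, -0.649, -0.005], [-0.002, 0.005, -1.0]]
force: [1.3, -5.6, 0.1]
gripper_width: 0.0519
finger_force: 64.2
[0.57162351 0.0516917  0.09725634] [[ 0.649  0.761  0.002]
 [ 0.761 -0.649 -0.004]
 [-0.002  0.005 -1.   ]] [  1.   21.1 105.9  -0.3  52.9  41.6]
n 8197 tilt deg [ 0.4  -0.05] cap top world z (bias +.0014) 0.1936 tool z -0.031
cap centre tool mm [0.9 1.2] res 0.5 world [ 0.5585 -0.0537  0.1926] force [-0.5  0.3 -0.7] tq [-0.07 -0.02 -0.01]
n 8264 tilt deg [-0.16 -1.43] cap top world z (bias +.0014) 0.1282 tool z -0.031
cap centre tool mm [1.8 1.5] res 0.51 world [0.5739 0.0522 0.1273] force [ 0.8 -5.4  0.8] tq [-1.   -0.05 -0.05]
```

The rim is only about 4 mm above the shoulder, so the keyways are over the pins. I turned too far, though, and the keyway walls are pushing it sideways. I'll turn back in small steps and watch the side force.

```bash
python3 -m pendant '[[[0,0,-0.01,-0.06,0],[0,0,-0.01,-0.12,0],[0,0,-0.01,-0.12,0],[0,0,-0.01,-0.12,0],[0,0,-0.01,-0.12,0]]]'; python3 -c "
from plant import robot
print(robot.observe()['wrist_torque'])"; python3 -m pendant '[[[0,0,0,-0.06,0],[0,0,0,-0.12,0],[0,0,0,-0.12,0],[0,0,0,-0.12,0],[0,0,0,-0.12,0]]]'; python3 w4.py w14; python3 captop.py w14
```

```text
time: 28.25
tcp_pos: [0.5705, 0.0538, 0.0991]
tcp_rot: [[0.577, 0.816, -0.0], [0.816, -0.577, -0.001], [-0.001, 0.0, -1.0]]
force: [-1.1, -2.2, 5.0]
gripper_width: 0.052
finger_force: 65.1
[-0.29547447  0.24752247  0.38007817]
time: 28.75
tcp_pos: [0.5706, 0.0544, 0.0988]
tcp_rot: [[0.5, 0.866, 0.0], [0.866, -0.5, 0.0], [0.0, 0.0, -1.0]]
force: [-0.4, -0.7, 2.8]
gripper_width: 0.0523
finger_force: 65.2
[0.57064002 0.05436234 0.09880607] [[ 0.5    0.866  0.   ]
 [ 0.866 -0.5    0.   ]
 [ 0.     0.    -1.   ]] [  1.1  20.9 105.9   0.   53.2  31.1]
n 8166 tilt deg [ 0.44 -0.06] cap top world z (bias +.0014) 0.1298 tool z -0.031
cap centre tool mm [1.6 1.3] res 0.5 world [0.5726 0.0551 0.1288] force [-0.6 -0.7  2.9] tq [-0.1  -0.01 -0.01]
```

Freed: side force and torque are near zero and the cap is level and centred. Now push down.

```bash
python3 -m pendant '[[[0,0,0.01,0,0],[0,0,0.02,0,0],[0,0,0.03,0,0],[0,0,0.03,0,0],[0,0,0.03,0,0],[0,0,0.03,0,0]]]'; python3 -m pendant '[[[0,0,0.01,0,0],[0,0,0.015,0,0],[0,0,0.02,0,0],[0,0,0.02,0,0],[0,0,0.02,0,0],[0,0,0.02,0,0]]]';python3 w4.py w15; python3 captop.py w15
```

```text
time: 29.4
tcp_pos: [0.5707, 0.0544, 0.0945]
tcp_rot: [[0.499, 0.866, 0.0], [0.866, -0.499, 0.0], [0.0, 0.0, -1.0]]
force: [-1.5, -0.9, 5.2]
gripper_width: 0.0521
finger_force: 65.3
time: 30.0
tcp_pos: [0.5707, 0.0543, 0.0941]
tcp_rot: [[0.499, 0.867, -0.0], [0.867, -0.499, 0.0], [-0.0, -0.0, -1.0]]
force: [-6.5, -0.7, 18.5]
gripper_width: 0.0524
finger_force: 66.8
[0.57067501 0.05434994 0.09405367] [[ 0.499  0.867 -0.001]
 [ 0.867 -0.499  0.   ]
 [-0.    -0.001 -1.   ]] [  1.1  21.3 106.    0.   52.7  31. ]
n 8162 tilt deg [ 0.45 -0.11] cap top world z (bias +.0014) 0.1251 tool z -0.0311
cap centre tool mm [1.6 1.3] res 0.5 world [0.5726 0.0551 0.1241] force [-7.1 -1.1 18.1] tq [-0.1   1.04  0.06]
```

The cap is home: TCP z 0.0941 matches the predicted 0.0941, with a hard stop at 18 N and a spring load of 5–6 N. I'll check the battery and hand in.

```bash
python3 -m pendant '[[[0,0,0,0,0],[0,0,0,0,0],[0,0,0,0,0]]]'
python3 - <<'E'
from h import *
for n in("top","scene"):
    c=cap(n);P=cloud(c);m=(abs(P[...,0]-.5627)<.008)&(abs(P[...,1]+.056)<.014)&(P[...,2]<.11)
    print(n,m.sum(),np.percentile(P[m][:,2],[10,50,90]) if m.any() else None)
print(ticket.job_done())
E
```

```text
time: 30.35
tcp_pos: [0.5707, 0.0543, 0.0941]
tcp_rot: [[0.499, 0.867, -0.0], [0.867, -0.499, 0.0], [-0.0, -0.0, -1.0]]
force: [-6.9, -1.0, 18.3]
gripper_width: 0.0522
finger_force: 66.8
top 53 [0.08035909 0.08473356 0.08796786]
scene 49 [0.08186458 0.08441825 0.08691299]
the job is handed in; nothing more can be done
None
```

The battery lies flat in the bay with its studs at the contacts, and the cap is keyed over the pins and held fully home at about 18 N; I handed the job in at about 30 s, with no verdict returned.

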